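# Set the middle tile of a carved key rack

## Task

The middle carved tile of the key rack is lying on fresh glue, off centre between its two glued neighbours. First press the loose lid of the yellow glue tub straight down until it is fully home and level; then stand the dark red-topped spacer upright on the board in the gap beside the middle tile that is wide enough for it, and let go of it. Finally slide the tile along the board, without lifting it and in line with its neighbours, firmly against the spacer so that tile, spacer and neighbour are tight together, and finish while still holding the tile pressed there with the gripper; leave the other things on the bench alone.

Things in the scene. Friction and masses are not known exactly. Their poses are not given: they have to be found in the camera images.
- rack: Key rack fixed to the bench: dark board 150 (x) x 280 (y) x 18 (z), bare for 25 or more before and behind its row of three pale tiles. Origin: centre of its underside. The row runs along y at x = +15. End tiles (leaf, sun; 60 x 60 x 20) are glued fast, centres at y = +74 and -74, inner faces at +44 and -44: between them the 88 wide bay of the middle tile.
- rack_bay (a point): Centre of the bay on the board's top face (18 above the bench, on the row's centre line); axes as the rack: y along the row. With tile (60) and spacer (14) tight together against a neighbour the tile's centre is here and both joints are 14.
- tile: Loose middle tile with a six-petal flower, 60 x 60 x 20 plus 3 of relief on top, about 45 g. Origin: centre of its underside, on the board; axes as the rack's within 2 degrees. Starts 6 to 10 off the bay centre along y, either way, so one gap is 4 to 8 (too narrow), the other 20 to 24. Slides on the board; best gripped across x by its front and rear edges (60).
- spacer: Dark hardwood spacer with a red top band, 50 (x) x 14 (y) x 45 (z), about 40 g, standing upright on the bench on its 50 x 14 foot. Origin: centre of its underside, z up, y across its thickness. Standing on the board it rises 25 above the tiles' faces, where it can be gripped by its 14 thickness.
- tub: Yellow plastic glue tub, round, 93 wide (97 at a band below the rim), 70 tall, about 0.5 kg, loose on the bench. Origin at the centre of its underside. It may stand on either side of the rack, the spacer on the other.
- tub_rim (a point): Centre of the tub's mouth, at the top of the rim (70 above the tub's underside), z up.
- lid: White round push-in lid: disc 97 wide, 4 thick, with a tapered plug 12 deep below, resting loosely in the tub's mouth with the disc 5 to 7 above the rim. Origin: centre of the disc's underside. A friction fit: 5 to 15 N straight down on its middle drives it home, origin level with tub_rim, where it stays.
- gouge: Bystander: carving gouge, yellow-wood handle with a blue band, 230 long, lying. Leave it alone.
- gouge_b: Bystander: wider gouge with a red band, 230 long, lying. Leave it alone.
- mallet: Bystander: round wooden carver's mallet standing on its head, 218 tall, head 84 wide. Leave it alone.
- mug: Bystander: blue mug, 82 wide, 95 tall. Leave it alone.
- offcut: Bystander: plain pale wood offcut, 85 x 50 x 35. Leave it alone.
There are look-alikes about, which are no part of the job. There is more than one size of the tub; the one meant has the size given above.

How it is judged:
By the outcome, as a careful person would: the job done as asked, in the order asked, and still so for the second after the job is handed in, while the arm keeps its last pose, push and grip.
It also fails if it takes over 58 s, if anything falls off the work surface, if the arm or the gripper's body presses on something with over 40 N, if the wrist force passes 120 N, or if a joint passes its speed limit or range.

## Robot

A 6-joint arm with a two-finger parallel gripper is mounted at the origin on the work surface. World frame = base frame: x ahead of the robot, y to its left, z up, the work surface at z = 0. Lengths are in m, angles in rad, forces in N, time in s.
With the tool pointing down it reaches from about 0.325 to 0.85 m from the base axis. Payload 15.5 kg.
Tool frame: the origin (TCP) lies at the very end of the fingers, on their centre line; the grasp point (between the pads) lies 19 mm behind it; z points along the fingers, y is the line along which they close (so a half turn about z gives the same grasp; the last joint's range is limited). The gripper opens to 91 mm and grips with 3 to 60 N. Pads are 32 mm wide; open, the fingers measure 118 mm over their backs; the gripper's body (76 mm by 178 mm) begins 60 mm behind the grasp point.
Start: joints at [-1.341, 0.494, 1.345, -0, 1.302, -0.096], TCP at [0.2, -0.592, 0.214] pointing down, gripper open.
Joint ranges: [-2.91, 2.91], [-0.82, 2.16], [0.22, 2.67], [-1.22, 4.37], [0.12, 2.79], [-3.08, 3.08]. Speed limits (rad/s): [1.89, 1.89, 2.57, 3.01, 3.01, 3.01].

## Interface

Orientations are given as a unit quaternion [x, y, z, w].
In Python, from station import bot gives the robot as it stands.
- The arm moves only by the tool apply_moves, never from a script. Its argument "rows" is a list of rows, each an object of numbers: "tx", "ty", "tz": the shift along the tool's x, y, z in m; "rx", "ry", "rz": the turn, a rotation vector about the tool's x, y, z in degrees; "jaw": the finger opening in m, from 0 to 0.0912. A call has 1 to 12 rows; each row shifts and turns the commanded pose from where the row before left it, along the tool's axes as they then stand; what a row does not reach is not made up. A row lasts 1/8 s, in which the tool goes at most 62.5 mm and 10.7 degrees, less where a joint would pass 70% of its speed; a pose out of reach is approached as far as the arm can. A call with a gripper value outside its range is refused whole. The fingers move at their own pace and stop on an object; "newtons" is the grip in N (left out, the last holds). Time passes only in rows, so rows that do not move let the fingers close. It gives the time, the measured TCP pose, the force, the opening and the grip force at its end, in the units of the state.
- bot.observe(): the state, without advancing time (a new reading comes with each control period).
- bot.grab_frame(name): name is "side" or "top"; returns the picture (400x640x3 uint8, red, green, blue); there is no depth.
- bot.camera_model(name): a dict with "fx", "fy", "cx", "cy" (pixels), "dist" ([k1, k2, p1, p2, k3] as OpenCV has them; the pictures are not rectified), "view" (4x4, takes a point from world to camera coordinates). Camera axes: x right, y up, looking along -z (the intrinsics and any distortion apply to the point x, -y, -z); pixel columns grow to the right and rows downward; lengths in m; the calibration is good to about 2 mm. A picture is of the moment at which its call begins. camera_model takes no time and is no camera call.
- bot.job_done(): hands the job in; it is judged then, once.
The state is a dict: "time": time; "joint_positions": joint angles; "qd": joint speeds; "joint_torque": joint torques, N m; "eef_pos": TCP position; "tcp_rot": TCP orientation; "contact_force": force on the tool from outside, world axes, zero at the start; "ft_torque": the same for the moment, N m; "opening": opening from 0.0 (shut) to 1.0 (fully open); "grip_force": force on a finger pad.
Only numpy, scipy, OpenCV 4.12 (cv2) and the standard library are available. Lean on these libraries where they do the work, as an engineer would, in place of code of your own. Each camera call takes 0.05 s, during which the arm holds its last target. There are 200 camera calls.

## Working session

There is one attempt and no reset: what is moved stays moved. The work goes in short steps, Python scripts to look and compute and a tool call to move; the robot and the scene stay as the last step left them, time stands still between calls to the robot, and variables do not carry over. Pictures are saved under pics/ and viewed, at most 10 in all, crops included, and the job is handed in when it is done.

Besides the shell and the picture viewer there is one more tool, called as name([rows], argument=value, ...), one row to a line, values as JSON. apply_moves: Moves the arm, as the interface text tells. Its arguments: {"type":"object","properties":{"rows":{"type":"array","items":{"type":"object","properties":{"tx":{"type":"number"},"ty":{"type":"number"},"tz":{"type":"number"},"rx":{"type":"number"},"ry":{"type":"number"},"rz":{"type":"number"},"jaw":{"type":"number"}}}},"newtons":{"type":"number"}},"required":["rows"]}

```bash
ls; mkdir -p pics; python3 - <<'E'
from station import bot
import cv2
o=bot.observe();print(o)
for n in("side","top"):
    m=bot.camera_model(n);print(n,{k:(v if k!='view' else [[round(float(a),4) for a in r] for r in v]) for k,v in m.items()})
    cv2.imwrite(f"pics/{n}0.png",bot.grab_frame(n)[:,:,::-1])
E
```

```text
pics
{'time': 0.0, 'joint_positions': array([-1.34049812e+00,  4.94175911e-01,  1.34612686e+00,  7.25008485e-06,
        1.30251438e+00, -9.55044958e-02]), 'qd': array([-0.00019473,  0.00046454, -0.00013469,  0.00097997,  0.00173567,
        0.00018225]), 'joint_torque': array([ 2.64415758e-03, -8.78823209e+01, -3.81869745e+01,  7.08151585e-02,
        5.31275163e-02, -6.56158136e-05]), 'eef_pos': array([ 0.19995822, -0.59174573,  0.21334424]), 'tcp_rot': array([ 9.86760862e-01,  1.62180842e-01, -3.77457297e-05, -6.11096567e-04]), 'contact_force': array([-0.24634038, -1.02478879, -0.7437674 ]), 'ft_torque': array([ 0.05690769,  0.05107086, -0.03040556]), 'grip_force': 0.0, 'opening': 1.0032879915215587}
side {'fx': 362.7819710796758, 'fy': 362.7819710796758, 'cx': 321.47210638093185, 'cy': 194.7332535508074, 'dist': array([-0.08323558,  0.        ,  0.        ,  0.        ,  0.        ]), 'view': [[-0.9296, -0.3684, 0.0106, 0.4342], [0.2079, -0.5004, 0.8405, -0.187], [-0.3043, 0.7835, 0.5418, -1.0087], [0.0, 0.0, 0.0, 1.0]]}
top {'fx': 412.2279458536606, 'fy': 412.2279458536606, 'cx': 320.8613930302288, 'cy': 201.1336611448879, 'dist': array([-0.0717566,  0.       ,  0.       ,  0.       ,  0.       ]), 'view': [[-0.0273, -0.9993, 0.025, -0.0439], [0.9942, -0.0245, 0.105, -0.498], [-0.1043, 0.0277, 0.9942, -1.2115], [0.0, 0.0, 0.0, 1.0]]}
```

View pics/top0.png

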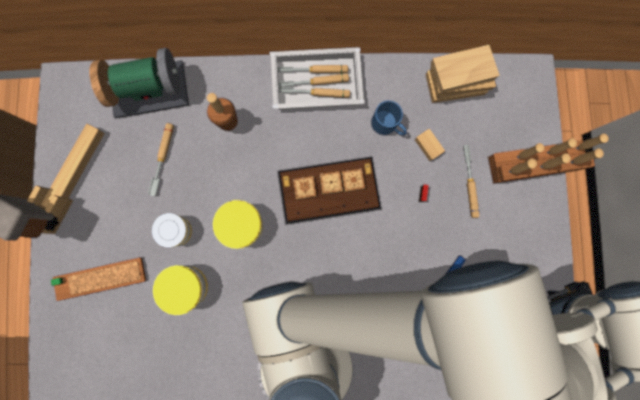

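View pics/side0.png

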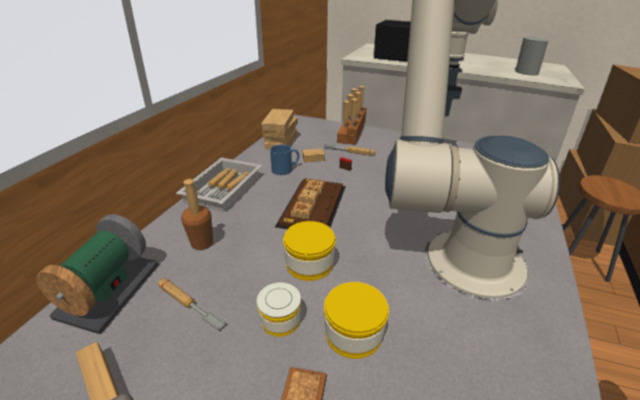

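The top view shows the spacer at (424,193), the rack with three tiles at about (305,187), (331,181) and (354,179), and a small white-lidded tub at (170,230). The two yellow-lidded tubs at (237,224) and (178,290) look wider. I'll zoom in on the key parts.

```bash
cat > h.py <<'E'
import numpy as np, cv2
from station import bot
def ray(n,u,v):
    m=bot.camera_model(n);K=np.array([[m['fx'],0,m['cx']],[0,m['fy'],m['cy']],[0,0,1]])
    p=cv2.undistortPoints(np.array([[[u,v]]],float),K,np.array(m['dist']))[0,0]
    V=np.array(m['view']);R=V[:3,:3];d=R.T@np.array([p[0],-p[1],-1]);c=-R.T@V[:3,3];return c,d/np.linalg.norm(d)
def plane(n,u,v,z):
    c,d=ray(n,u,v);return c+d*(z-c[2])/d[2]
def tri(a,b):
    c1,d1=ray("top",*a);c2,d2=ray("side",*b)
    t=np.linalg.lstsq(np.stack([d1,-d2],1),c2-c1,rcond=None)[0]
    p,q=c1+d1*t[0],c2+d2*t[1];return (p+q)/2,np.linalg.norm(p-q)
def proj(n,P):
    m=bot.camera_model(n);K=np.array([[m['fx'],0,m['cx']],[0,m['fy'],m['cy']],[0,0,1]])
    V=np.array(m['view']);p=V[:3,:3]@np.array(P)+V[:3,3];return cv2.projectPoints(np.array([[p[0],-p[1],-p[2]]]),np.zeros(3),np.zeros(3),K,np.array(m['dist']))[0].ravel()
E
python3 - <<'E'
import cv2,numpy as np
t=cv2.imread('pics/top0.png');s=cv2.imread('pics/side0.png')
r=lambda im,x,y,w,h,k:cv2.resize(im[y:y+h,x:x+w],(w*k,h*k),interpolation=cv2.INTER_CUBIC)
a=r(t,274,152,114,75,7)[:, :798];
cv2.imwrite('pics/c1.png',a)
b=r(s,270,170,80,66,5);c=r(s,250,275,80,66,5);d=r(t,400,170,80,60,5)[:300];e=r(t,140,200,80,60,5)
cv2.imwrite('pics/c2.png',np.vstack([np.hstack([b[:300],c[:300]]),np.hstack([d,e])]))
E
```

```text
(no output)
```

View pics/c1.png

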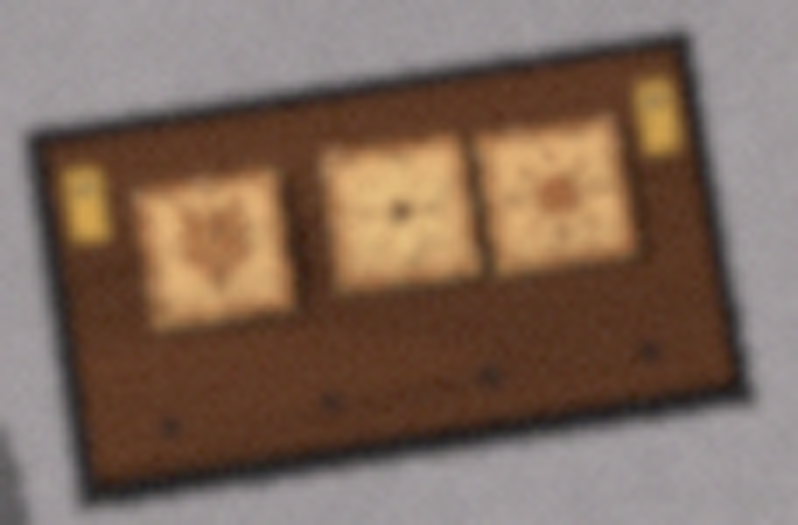

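View pics/c2.png

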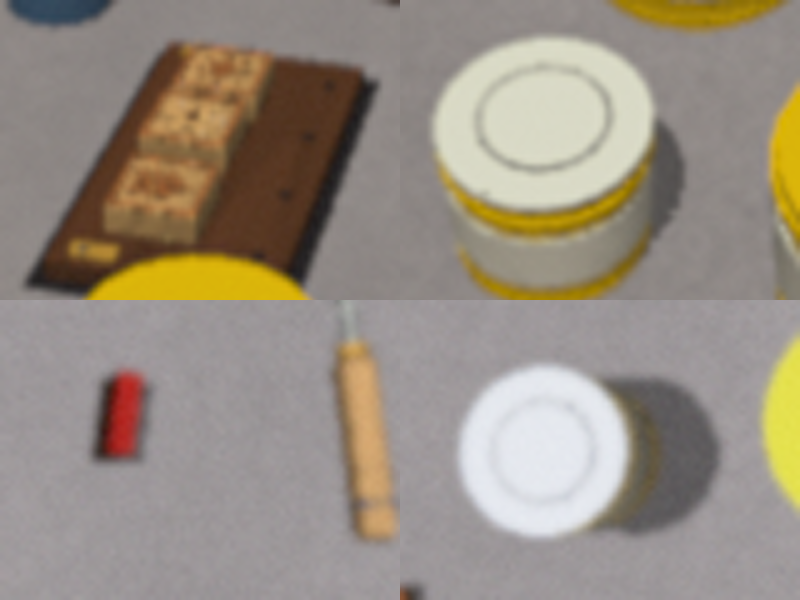

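The crops confirm the wide gap is on the leaf side (+y, image left). The spacer is nearly aligned with the x axis, and the white-lidded tub has a yellow rim. Next I'll measure these.

```bash
cat > meas.py <<'E'
from h import *
def blob(im,lo,hi,roi):
    x,y,w,h=roi;hs=cv2.cvtColor(im,cv2.COLOR_BGR2HSV)
    M=cv2.inRange(hs,lo,hi);Z=np.zeros_like(M);Z[y:y+h,x:x+w]=M[y:y+h,x:x+w]
    cs=cv2.findContours(Z,cv2.RETR_EXTERNAL,cv2.CHAIN_APPROX_NONE)[0]
    return sorted(cs,key=cv2.contourArea,reverse=True),Z
def world_rect(c,z,n="top"):
    P=np.array([plane(n,*p,z)[:2] for p in c[:,0].astype(float)],np.float32)*1000
    r=cv2.minAreaRect(P);return r
E
python3 - <<'E'
from meas import *
t=cv2.imread('pics/top0.png');s=cv2.imread('pics/side0.png')
a,_=blob(t,(0,0,190),(180,60,255),(140,200,60,60)); b,_=blob(s,(0,0,170),(60,60,255),(250,280,60,50))
ea=cv2.fitEllipse(a[0]);eb=cv2.fitEllipse(b[0]);print("lid",ea,eb,tri(ea[0],eb[0]))
for z in(.08,.085):
    P=np.array([plane("top",*p,z)[:2] for p in a[0][:,0].astype(float)],np.float32)*1000;print(z,cv2.minEnclosingCircle(P))
    P=np.array([plane("side",*p,z)[:2] for p in b[0][:,0].astype(float)],np.float32)*1000;print('side',z,cv2.minEnclosingCircle(P))
for nm,im in(("top",t),("side",s)):
    roi=(410,175,30,35) if nm=="top" else (330,150,30,25)
    c,Z=blob(im,(0,120,70),(8,255,255),roi); c2,Z2=blob(im,(170,120,70),(180,255,255),roi)
    M=Z|Z2;c=max(cv2.findContours(M,cv2.RETR_EXTERNAL,cv2.CHAIN_APPROX_NONE)[0],key=cv2.contourArea);m=cv2.moments(c)
    print("spacer",nm,m['m10']/m['m00'],m['m01']/m['m00'],m['m00'],cv2.minAreaRect(c),world_rect(c,.045,nm))
    hs=cv2.cvtColor(im,cv2.COLOR_BGR2HSV)
    if nm=="side":print(im[155:172,338:354,2])
# rack
c,_=blob(t,(8,60,140),(25,190,255),(290,165,78,36))
for k in c[:4]:
    if cv2.contourArea(k)>50: print("tile top",cv2.contourArea(k),cv2.minAreaRect(k),world_rect(k,.038))
c,_=blob(t,(0,70,10),(20,255,120),(270,150,120,80));print("board",cv2.minAreaRect(c[0]),world_rect(c[0],.018))
E
```

```text
lid ((167.93258666992188, 229.8312530517578), (32.494388580322266, 33.54958724975586), 19.526718139648438) ((278.1703796386719, 299.0201110839844), (33.50341796875, 43.572078704833984), 80.1859359741211) (array([0.4189461 , 0.38520849, 0.07458393]), np.float64(0.0016944691818804034))
0.08 ((419.49658203125, 384.1257629394531), 48.88904571533203)
side 0.08 ((416.2559509277344, 387.0429992675781), 48.90028762817383)
0.085 ((419.2760314941406, 382.3994140625), 48.68149185180664)
side 0.085 ((413.9885559082031, 390.8360290527344), 48.50541305541992)
spacer top 424.0631808278867 192.65141612200435 76.5 ((424.0, 192.5), (15.0, 6.0), 90.0) ((513.2578735351562, -366.3191833496094), (18.27334976196289, 45.94529342651367), 86.80936431884766)
spacer side 345.1523809523809 160.02857142857144 35.0 ((345.3302001953125, 160.09432983398438), (11.400925636291504, 4.120816707611084), 15.945395469665527) ((510.6814880371094, -358.51934814453125), (32.34138870239258, 50.715904235839844), 80.18306732177734)
[[140 140 138 139 136 139 139 141 140 141 138 139 137 140 139 139]
 [140 141 144 144 136 139 142 1
[... 1204 characters left out ...]
60.422691345214844, 59.43813705444336), 8.210675239562988)
tile top 348.0 ((330.54803466796875, 181.86026000976562), (19.824556350708008, 19.62630844116211), 82.40535736083984) ((552.8812866210938, -87.13459777832031), (59.964576721191406, 58.59635543823242), 6.388578414916992)
tile top 341.5 ((352.7774658203125, 179.30345153808594), (19.387290954589844, 19.69140625), 81.25383758544922) ((559.078857421875, -154.1801300048828), (58.66732406616211, 59.011539459228516), 7.428333282470703)
board ((328.9554443359375, 189.60174560546875), (50.55020523071289, 93.43354034423828), 81.17961883544922) ((532.6333618164062, -83.01115417480469), (155.03436279296875, 283.74615478515625), 7.650500774383545)
```

```bash
cat >> meas.py <<'E'
K=8
def up(im,roi):
    x,y,w,h=roi;return cv2.resize(im[y:y+h,x:x+w],None,fx=K,fy=K,interpolation=cv2.INTER_CUBIC).astype(int)
def cons(M,roi,mina=300):
    cs=cv2.findContours(M.astype(np.uint8)*255,cv2.RETR_EXTERNAL,cv2.CHAIN_APPROX_NONE)[0]
    cs=sorted([c for c in cs if cv2.contourArea(c)>mina],key=cv2.contourArea,reverse=True)
    return [((c[:,0]+.5)/K-.5+np.array(roi[:2]))[:,None] for c in cs]
E
python3 - <<'E'
from meas import *
t=cv2.imread('pics/top0.png');s=cv2.imread('pics/side0.png')
cam=ray("top",0,0)[0];print("cams",cam,ray("side",0,0)[0])
for a,b in (((304.4,186.7),(302.4,206.6)),((331.4,182),(308.4,193)),((353.6,179.8),(314.4,184))): print("tile feat",tri(a,b))
roi=(284,160,84,46);I=up(t,roi)
M=(I[:,:,2]>150)&(I[:,:,2]-I[:,:,0]>30)
for c in cons(M,roi,5000): print("tile",world_rect(c,.038))
for nm,im,roi in(("top",t,(410,175,30,35)),("side",s,(330,150,30,25))):
    I=up(im,roi);D=I[:,:,2]-I[:,:,1];print(nm,D.max())
    c=cons(D>D.max()*.5,roi)[0];R=cv2.minAreaRect(c.astype(np.float32));print(R,cv2.boxPoints(R).round(1).tolist(),world_rect(c,.045,nm));
    cen=c[:,0].mean(0)
    if nm=="top":ct=R[0]
    else: print("spacer red tri",tri(ct,R[0]))
cs=[]
for nm,im,roi in(("top",t,(140,200,60,60)),("side",s,(250,275,60,60))):
    I=up(im,roi);g=I[:,:,0]; c=cons(g>(185 if nm=="top" else 160),roi,9000)[0];h=cv2.convexHull(c.astype(np.float32));e=cv2.fitEllipse(h);cs.append(e[0]);print("lid",e,world_rect(c,.08,nm))
print(tri(*cs))
E
```

```text
cams [ 0.36755179 -0.02253485  1.25779878] [0.1355127  0.8566763  0.69908997]
tile feat (array([ 0.53836859, -0.0091136 ,  0.03911378]), np.float64(0.0031994345094420763))
tile feat (array([ 0.55137134, -0.0897796 ,  0.03978498]), np.float64(0.0014410366002566258))
tile feat (array([ 0.55713863, -0.15686255,  0.03653511]), np.float64(0.0011475914319851268))
tile ((552.632080078125, -87.61460876464844), (59.03910827636719, 58.99053192138672), 6.792691707611084)
tile ((539.4540405273438, -7.8546142578125), (59.099090576171875, 59.104461669921875), 7.724262714385986)
tile ((559.2262573242188, -154.3026885986328), (58.030982971191406, 58.53649139404297), 7.05568790435791)
top 145
((424.4230651855469, 192.3272247314453), (5.559135913848877, 16.4378604888916), 7.594643592834473) [[420.6000061035156, 200.10000610351562], [422.79998779296875, 183.8000030517578], [428.29998779296875, 184.5], [426.1000061035156, 200.8000030517578]] ((513.7407836914062, -367.6435852050781), (16.863847732543945, 49.952980041503906), 79.28755950927734)
side 123Traceback (most recent call last):
  File "<stdin>", line 10, in <module>
  File "meas.py", line 8, in world_rect
    P=np.array([plane(n,*p,z)[:2] for p in c[:,0].astype(float)],np.float32)*1000
                ~~~~~^^^^^^^^
  File "h.py", line 8, in plane
    c,d=ray(n,u,v);return c+d*(z-c[2])/d[2]
        ~~~^^^^^^^
  File "h.py", line 4, in ray
    m=bot.camera_model(n);K=np.array([[m['fx'],0,m['cx']],[0,m['fy'],m['cy']],[0,0,1]])
ValueError: time passes only in moves, steps and waits
```

```bash
sed -i 's/bot.camera_model(n)/cm(n)/; ' h.py; sed -i '2a from functools import lru_cache\n@lru_cache(None)\ndef cm(n): return bot.camera_model(n)' h.py
python3 - <<'E'
from meas import *
t=cv2.imread('pics/top0.png');s=cv2.imread('pics/side0.png')
for nm,im,roi in(("top",t,(410,175,30,35)),("side",s,(330,150,30,25))):
    I=up(im,roi);D=I[:,:,2]-I[:,:,1]
    c=cons(D>D.max()*.5,roi)[0];R=cv2.minAreaRect(c.astype(np.float32));print(R,cv2.boxPoints(R).round(1).tolist(),world_rect(c,.045,nm));
    if nm=="top":ct=R[0]
    else: print("spacer red tri",tri(ct,R[0]))
cs=[]
for nm,im,roi in(("top",t,(140,200,60,60)),("side",s,(250,275,60,60))):
    I=up(im,roi);g=I[:,:,0]; c=cons(g>(185 if nm=="top" else 160),roi,9000)[0];h=cv2.convexHull(c.astype(np.float32));e=cv2.fitEllipse(h);cs.append(e[0]);print("lid",e,world_rect(c,.08,nm))
print(tri(*cs))
for yaw in(0,):
    from scipy.spatial.transform import Rotation as R
    print(R.from_quat(bot.observe()['tcp_rot']).as_matrix().round(3))
E
```

```text
((424.4230651855469, 192.3272247314453), (5.559135913848877, 16.4378604888916), 7.594643592834473) [[420.6000061035156, 200.10000610351562], [422.79998779296875, 183.8000030517578], [428.29998779296875, 184.5], [426.1000061035156, 200.8000030517578]] ((513.7407836914062, -367.6435852050781), (16.863847732543945, 49.952980041503906), 79.28755950927734)
((345.291015625, 159.47549438476562), (11.519999504089355, 3.7350001335144043), 16.260204315185547) [[339.20001220703125, 159.6999969482422], [340.29998779296875, 156.10000610351562], [351.29998779296875, 159.3000030517578], [350.29998779296875, 162.89999389648438]] ((511.2057189941406, -363.1896667480469), (29.285383224487305, 53.42859649658203), 79.5077896118164)
spacer red tri (array([ 0.51332661, -0.36874973,  0.04178526]), np.float64(0.001560731364704848))
lid ((167.82125854492188, 229.78475952148438), (33.455101013183594, 34.775108337402344), 22.345117568969727) ((419.9918212890625, 384.5210266113281), (97.75616455078125, 96.83392333984375), 38.53334045410156)
lid ((278.2267150878906, 298.9325256347656), (34.04417419433594, 44.084171295166016), 81.0745849609375) ((416.8608093261719, 387.0546569824219), (95.39061737060547, 97.18682861328125), 15.316790580749512)
(array([0.41891072, 0.38531199, 0.07503031]), np.float64(0.0020293343287510982))
[[ 0.947  0.32  -0.   ]
 [ 0.32  -0.947  0.001]
 [ 0.    -0.001 -1.   ]]
```

apply_moves([
  {"rz": 9.35,"jaw": 0},
  {"rz": 9.35},
  {"tx": 0.025,"ty": -0.049},
  {"tx": 0.025,"ty": -0.049},
  {"tx": 0.025,"ty": -0.049},
  {"tx": 0.025,"ty": -0.049},
  {"tx": 0.025,"ty": -0.049},
  {"tx": 0.025,"ty": -0.049},
  {"tx": 0.025,"ty": -0.049},
  {"tx": 0.025,"ty": -0.049},
  {"tx": 0.025,"ty": -0.049},
  {"tx": 0.025,"ty": -0.049},
])

```text
invalid input at $.rows[0]: expected keys tx, ty, tz, rx, ry, rz, jaw
```

apply_moves([
  {"tx": -0.003,"ty": -0.0485},
  {"tx": -0.003,"ty": -0.0485},
  {"tx": -0.003,"ty": -0.0485},
  {"tx": -0.003,"ty": -0.0485},
  {"tx": -0.003,"ty": -0.0485},
  {"tx": -0.003,"ty": -0.0485},
  {"tx": -0.003,"ty": -0.0485},
  {"tx": -0.003,"ty": -0.0485},
  {"tx": -0.003,"ty": -0.0485},
  {"tx": -0.003,"ty": -0.0485},
  {},
  {},
])

```text
invalid input at $.rows[0]: expected keys tx, ty, tz, rx, ry, rz, jaw
```

apply_moves([
  {"tx": 0,"ty": 0,"tz": 0,"rx": 0,"ry": 0,"rz": 9.35,"jaw": 0},
  {"tx": 0,"ty": 0,"tz": 0,"rx": 0,"ry": 0,"rz": 9.35,"jaw": 0},
  {"tx": 0.025,"ty": -0.049,"tz": 0,"rx": 0,"ry": 0,"rz": 0,"jaw": 0},
  {"tx": 0.025,"ty": -0.049,"tz": 0,"rx": 0,"ry": 0,"rz": 0,"jaw": 0},
  {"tx": 0.025,"ty": -0.049,"tz": 0,"rx": 0,"ry": 0,"rz": 0,"jaw": 0},
  {"tx": 0.025,"ty": -0.049,"tz": 0,"rx": 0,"ry": 0,"rz": 0,"jaw": 0},
  {"tx": 0.025,"ty": -0.049,"tz": 0,"rx": 0,"ry": 0,"rz": 0,"jaw": 0},
  {"tx": 0.025,"ty": -0.049,"tz": 0,"rx": 0,"ry": 0,"rz": 0,"jaw": 0},
  {"tx": 0.025,"ty": -0.049,"tz": 0,"rx": 0,"ry": 0,"rz": 0,"jaw": 0},
  {"tx": 0.025,"ty": -0.049,"tz": 0,"rx": 0,"ry": 0,"rz": 0,"jaw": 0},
  {"tx": 0.025,"ty": -0.049,"tz": 0,"rx": 0,"ry": 0,"rz": 0,"jaw": 0},
  {"tx": 0.025,"ty": -0.049,"tz": 0,"rx": 0,"ry": 0,"rz": 0,"jaw": 0},
])

```text
time: 1.6
eef_pos: [0.4508, -0.1005, 0.2139]
tcp_rot: [1.0, -0.0, -0.0, 0.0]
contact_force: [0.3, -0.7, 0.1]
opening: 0.007
grip_force: 0.0
```

apply_moves([
  {"tx": -0.003,"ty": -0.0485,"tz": 0,"rx": 0,"ry": 0,"rz": 0,"jaw": 0},
  {"tx": -0.003,"ty": -0.0485,"tz": 0,"rx": 0,"ry": 0,"rz": 0,"jaw": 0},
  {"tx": -0.003,"ty": -0.0485,"tz": 0,"rx": 0,"ry": 0,"rz": 0,"jaw": 0},
  {"tx": -0.003,"ty": -0.0485,"tz": 0,"rx": 0,"ry": 0,"rz": 0,"jaw": 0},
  {"tx": -0.003,"ty": -0.0485,"tz": 0,"rx": 0,"ry": 0,"rz": 0,"jaw": 0},
  {"tx": -0.003,"ty": -0.0485,"tz": 0,"rx": 0,"ry": 0,"rz": 0,"jaw": 0},
  {"tx": -0.003,"ty": -0.0485,"tz": 0,"rx": 0,"ry": 0,"rz": 0,"jaw": 0},
  {"tx": -0.003,"ty": -0.0485,"tz": 0,"rx": 0,"ry": 0,"rz": 0,"jaw": 0},
  {"tx": -0.003,"ty": -0.0485,"tz": 0,"rx": 0,"ry": 0,"rz": 0,"jaw": 0},
  {"tx": -0.003,"ty": -0.0485,"tz": 0,"rx": 0,"ry": 0,"rz": 0,"jaw": 0},
  {"tx": 0,"ty": 0,"tz": 0,"rx": 0,"ry": 0,"rz": 0,"jaw": 0},
  {"tx": 0,"ty": 0,"tz": 0,"rx": 0,"ry": 0,"rz": 0,"jaw": 0},
])

```text
time: 3.1
eef_pos: [0.4203, 0.3823, 0.2135]
tcp_rot: [1.0, -0.0, -0.0, 0.0]
contact_force: [-0.5, -1.3, 0.2]
opening: 0.004
grip_force: 0.0
```

apply_moves([
  {"tx": -0.001,"ty": -0.0025,"tz": 0.04,"rx": 0,"ry": 0,"rz": 0,"jaw": 0},
  {"tx": 0,"ty": 0,"tz": 0.05,"rx": 0,"ry": 0,"rz": 0,"jaw": 0},
  {"tx": 0,"ty": 0,"tz": 0.03,"rx": 0,"ry": 0,"rz": 0,"jaw": 0},
  {"tx": 0,"ty": 0,"tz": 0.004,"rx": 0,"ry": 0,"rz": 0,"jaw": 0},
  {"tx": 0,"ty": 0,"tz": 0.003,"rx": 0,"ry": 0,"rz": 0,"jaw": 0},
  {"tx": 0,"ty": 0,"tz": 0.003,"rx": 0,"ry": 0,"rz": 0,"jaw": 0},
  {"tx": 0,"ty": 0,"tz": 0.002,"rx": 0,"ry": 0,"rz": 0,"jaw": 0},
  {"tx": 0,"ty": 0,"tz": 0,"rx": 0,"ry": 0,"rz": 0,"jaw": 0},
])

```text
time: 4.1
eef_pos: [0.4197, 0.3853, 0.0822]
tcp_rot: [1.0, -0.0, 0.0, -0.0]
contact_force: [-0.6, -0.2, -0.3]
opening: 0.005
grip_force: 0.0
```

apply_moves([
  {"tx": 0,"ty": 0,"tz": 0.002,"rx": 0,"ry": 0,"rz": 0,"jaw": 0},
  {"tx": 0,"ty": 0,"tz": 0.002,"rx": 0,"ry": 0,"rz": 0,"jaw": 0},
  {"tx": 0,"ty": 0,"tz": 0.002,"rx": 0,"ry": 0,"rz": 0,"jaw": 0},
  {"tx": 0,"ty": 0,"tz": 0,"rx": 0,"ry": 0,"rz": 0,"jaw": 0},
])

```text
time: 4.6
eef_pos: [0.4196, 0.3852, 0.0758]
tcp_rot: [1.0, -0.0, -0.0, 0.0]
contact_force: [0.4, 0.1, -0.6]
opening: 0.006
grip_force: 0.0
```

apply_moves([
  {"tx": 0,"ty": 0,"tz": 0.001,"rx": 0,"ry": 0,"rz": 0,"jaw": 0},
  {"tx": 0,"ty": 0,"tz": 0.001,"rx": 0,"ry": 0,"rz": 0,"jaw": 0},
  {"tx": 0,"ty": 0,"tz": 0,"rx": 0,"ry": 0,"rz": 0,"jaw": 0},
])

```text
time: 4.97
eef_pos: [0.4199, 0.3854, 0.0743]
tcp_rot: [1.0, -0.0, 0.0, -0.0]
contact_force: [-0.7, -0.2, 6.7]
opening: 0.008
grip_force: 3.3
```

```bash
python3 - <<'E'
from h import *
s=bot.grab_frame("side")[:,:,::-1];cv2.imwrite('pics/side1.png',s)
cv2.imwrite('pics/c3.png',cv2.resize(s[225:355,220:340],None,fx=4,fy=4,interpolation=cv2.INTER_CUBIC));print(bot.observe()['contact_force'])
E
```

```text
[-0.51290566 -0.89415775  5.62237646]
```

View pics/c3.png

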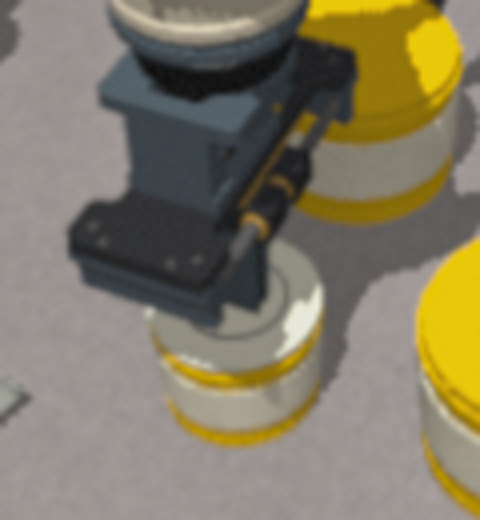

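The fingers sit near the centre of the white lid at crop (235,310), with about 6 N of contact. I'll keep pressing.

apply_moves([
  {"tx": 0,"ty": 0,"tz": 0.001,"rx": 0,"ry": 0,"rz": 0,"jaw": 0},
  {"tx": 0,"ty": 0,"tz": 0,"rx": 0,"ry": 0,"rz": 0,"jaw": 0},
])

```text
time: 5.28
eef_pos: [0.4199, 0.3855, 0.0742]
tcp_rot: [1.0, -0.0, 0.001, -0.0]
contact_force: [-3.6, -3.6, 25.3]
opening: 0.006
grip_force: 12.4
```

apply_moves([
  {"tx": 0,"ty": 0,"tz": 0.001,"rx": 0,"ry": 0,"rz": 0,"jaw": 0},
  {"tx": 0,"ty": 0,"tz": 0,"rx": 0,"ry": 0,"rz": 0,"jaw": 0},
])

```text
time: 5.52
eef_pos: [0.4199, 0.3855, 0.0741]
tcp_rot: [1.0, -0.0, 0.001, -0.001]
contact_force: [-8.6, -6.5, 43.2]
opening: 0.009
grip_force: 21.6
```

apply_moves([
  {"tx": 0,"ty": 0,"tz": 0.001,"rx": 0,"ry": 0,"rz": 0,"jaw": 0},
  {"tx": 0,"ty": 0,"tz": 0,"rx": 0,"ry": 0,"rz": 0,"jaw": 0},
])

```text
time: 5.78
eef_pos: [0.42, 0.3855, 0.0741]
tcp_rot: [1.0, -0.0, 0.001, -0.001]
contact_force: [-13.3, -10.2, 61.2]
opening: 0.005
grip_force: 30.8
```

apply_moves([
  {"tx": 0,"ty": 0,"tz": -0.003,"rx": 0,"ry": 0,"rz": 0,"jaw": 0},
  {"tx": 0,"ty": 0,"tz": -0.01,"rx": 0,"ry": 0,"rz": 0,"jaw": 0},
  {"tx": 0,"ty": 0,"tz": -0.05,"rx": 0,"ry": 0,"rz": 0,"jaw": 0},
  {"tx": 0.006,"ty": 0.02,"tz": -0.05,"rx": 0,"ry": 0,"rz": 0,"jaw": 0.05},
  {"tx": 0.006,"ty": 0.047,"tz": 0,"rx": 0,"ry": 0,"rz": 0,"jaw": 0.05},
  {"tx": 0.006,"ty": 0.047,"tz": 0,"rx": 0,"ry": 0,"rz": 0,"jaw": 0.05},
  {"tx": 0.006,"ty": 0.047,"tz": 0,"rx": 0,"ry": 0,"rz": 0,"jaw": 0.05},
  {"tx": 0.006,"ty": 0.047,"tz": 0,"rx": 0,"ry": 0,"rz": 0,"jaw": 0.05},
  {"tx": 0.006,"ty": 0.047,"tz": 0,"rx": 0,"ry": 0,"rz": 0,"jaw": 0.05},
  {"tx": 0.006,"ty": 0.047,"tz": 0,"rx": 0,"ry": 0,"rz": 0,"jaw": 0.05},
  {"tx": 0.006,"ty": 0.047,"tz": 0,"rx": 0,"ry": 0,"rz": 0,"jaw": 0.05},
  {"tx": 0.006,"ty": 0.047,"tz": 0,"rx": 0,"ry": 0,"rz": 0,"jaw": 0.05},
])

```text
time: 7.28
eef_pos: [0.4735, -0.0124, 0.1843]
tcp_rot: [1.0, -0.0, 0.0, 0.0]
contact_force: [1.2, 0.1, 0.5]
opening: 0.549
grip_force: 0.0
```

apply_moves([
  {"tx": 0.006,"ty": 0.045,"tz": 0,"rx": 0,"ry": 0,"rz": 0,"jaw": 0.05},
  {"tx": 0.006,"ty": 0.045,"tz": 0,"rx": 0,"ry": 0,"rz": 0,"jaw": 0.05},
  {"tx": 0.006,"ty": 0.045,"tz": 0,"rx": 0,"ry": 0,"rz": 0,"jaw": 0.05},
  {"tx": 0.006,"ty": 0.045,"tz": 0,"rx": 0,"ry": 0,"rz": 0,"jaw": 0.05},
  {"tx": 0.006,"ty": 0.045,"tz": 0,"rx": 0,"ry": 0,"rz": 0,"jaw": 0.05},
  {"tx": 0.003,"ty": 0.045,"tz": 0,"rx": 0,"ry": 0,"rz": 0,"jaw": 0.05},
  {"tx": 0.003,"ty": 0.045,"tz": 0,"rx": 0,"ry": 0,"rz": 0,"jaw": 0.05},
  {"tx": 0,"ty": 0.04,"tz": 0,"rx": 0,"ry": 0,"rz": 0,"jaw": 0.05},
  {"tx": 0,"ty": 0,"tz": 0,"rx": 0,"ry": 0,"rz": 5,"jaw": 0.05},
  {"tx": 0,"ty": 0,"tz": 0,"rx": 0,"ry": 0,"rz": 5.5,"jaw": 0.05},
])

```text
time: 8.52
eef_pos: [0.5089, -0.3663, 0.1839]
tcp_rot: [0.996, -0.094, -0.0, -0.0]
contact_force: [-0.2, -0.3, -0.4]
opening: 0.549
grip_force: 0.0
```

```bash
python3 - <<'E'
from meas import *
from scipy.spatial.transform import Rotation as R
cs=[]
for n in("top","side"):
    im=bot.grab_frame(n)[:,:,::-1];cv2.imwrite(f'pics/{n}2.png',im)
    roi=(140,200,60,60) if n=="top" else(250,275,60,60)
    I=up(im,roi);g=I[:,:,0]; c=cons(g>(185 if n=="top" else 160),roi,9000)[0];h=cv2.convexHull(c.astype(np.float32));e=cv2.fitEllipse(h);cs.append(e[0]);print(e,world_rect(c,.074,n))
print(tri(*cs)); o=bot.observe();m=R.from_quat(o['tcp_rot']).as_matrix();print(o['eef_pos'],m.round(3).tolist())
d=m.T@(np.array([.5135,-.368,.026])-o['eef_pos']);print(d)
E
```

```text
((168.12547302246094, 229.71603393554688), (32.864723205566406, 34.181331634521484), 26.467849731445312) ((420.3416748046875, 385.4194030761719), (96.25408172607422, 96.1142807006836), 35.92629623413086)
((278.0605773925781, 299.55804443359375), (34.25481414794922, 44.21194839477539), 80.88430786132812) ((419.06005859375, 384.01202392578125), (96.68513488769531, 97.70223236083984), 22.57232093811035)
(array([0.41932611, 0.38528034, 0.07273332]), np.float64(0.001737080720369626))
[ 0.50906743 -0.36589904  0.18400632] [[0.983, -0.184, -0.0], [-0.184, -0.983, 0.0], [-0.0, -0.0, -1.0]]
[0.00477796 0.00127236 0.1580051 ]
```

```bash
python3 - <<'E'
import cv2,numpy as np
a=[cv2.resize(cv2.imread(f'pics/side{k}.png')[278:340,250:310],None,fx=6,fy=6,interpolation=cv2.INTER_CUBIC) for k in(0,2)]
t=cv2.imread('pics/top2.png');cv2.imwrite('pics/c4.png',np.hstack(a))
for k in(0,2):
    im=cv2.imread(f'pics/side{k}.png');print(im[308:338:1,278].tolist())
E
```

```text
[[154, 169, 170], [165, 182, 183], [191, 211, 211], [198, 217, 217], [198, 217, 216], [198, 217, 217], [198, 218, 217], [194, 213, 214], [165, 181, 185], [95, 136, 152], [10, 132, 163], [8, 149, 185], [7, 131, 165], [30, 121, 149], [88, 144, 165], [122, 161, 172], [133, 152, 159], [132, 147, 153], [132, 147, 153], [132, 147, 152], [132, 147, 153], [134, 148, 154], [134, 148, 153], [129, 145, 152], [97, 131, 146], [46, 124, 152], [5, 130, 163], [4, 133, 168], [65, 130, 157], [117, 131, 144]]
[[180, 198, 199], [155, 170, 170], [187, 207, 207], [203, 221, 221], [203, 220, 220], [203, 221, 220], [202, 220, 220], [204, 221, 220], [192, 212, 212], [143, 162, 167], [70, 133, 157], [3, 150, 185], [6, 136, 170], [30, 124, 154], [88, 146, 168], [127, 166, 178], [135, 157, 163], [137, 151, 156], [136, 151, 157], [137, 152, 158], [136, 151, 158], [135, 151, 157], [136, 151, 157], [130, 147, 155], [98, 134, 151], [46, 125, 154], [5, 133, 167], [3, 137, 171], [65, 132, 160], [120, 135, 148]]
```

View pics/c4.png

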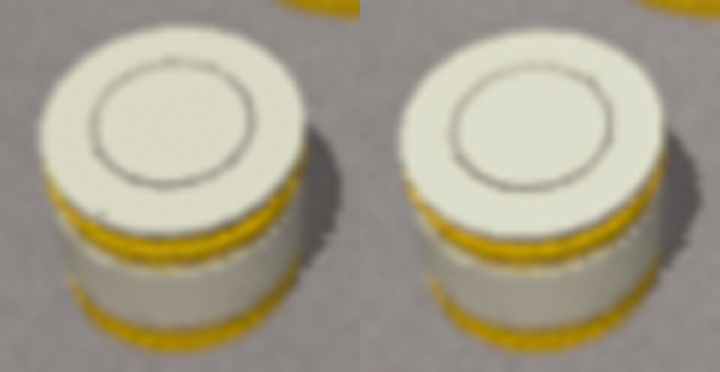

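View pics/top2.png

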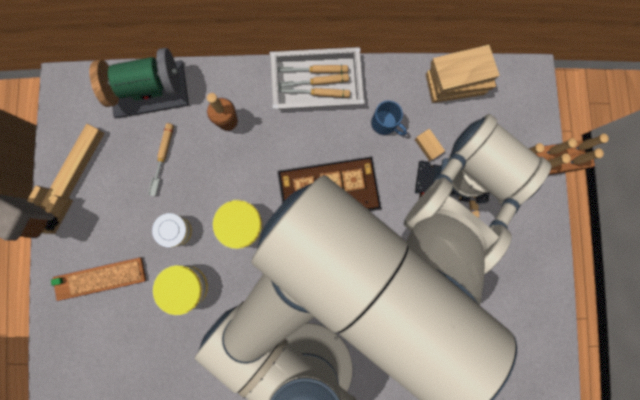

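The lid has dropped and is level: its near edge is about 1 px lower. Contact stopped firmly at z = 74.1 mm, which is home (70 + 4). Next, pick up the spacer.

apply_moves([
  {"tx": 0.005,"ty": 0.0015,"tz": 0.04,"rx": 0,"ry": 0,"rz": 0,"jaw": 0.05},
  {"tx": 0,"ty": 0,"tz": 0.05,"rx": 0,"ry": 0,"rz": 0,"jaw": 0.05},
  {"tx": 0,"ty": 0,"tz": 0.04,"rx": 0,"ry": 0,"rz": 0,"jaw": 0.05},
  {"tx": 0,"ty": 0,"tz": 0.018,"rx": 0,"ry": 0,"rz": 0,"jaw": 0.05},
  {"tx": 0,"ty": 0,"tz": 0.01,"rx": 0,"ry": 0,"rz": 0,"jaw": 0.05},
  {"tx": 0,"ty": 0,"tz": 0,"rx": 0,"ry": 0,"rz": 0,"jaw": 0.05},
  {"tx": 0,"ty": 0,"tz": 0,"rx": 0,"ry": 0,"rz": 0,"jaw": 0.02},
  {"tx": 0,"ty": 0,"tz": 0,"rx": 0,"ry": 0,"rz": 0,"jaw": 0.005},
  {"tx": 0,"ty": 0,"tz": 0,"rx": 0,"ry": 0,"rz": 0,"jaw": 0.005},
  {"tx": 0,"ty": 0,"tz": 0,"rx": 0,"ry": 0,"rz": 0,"jaw": 0.005},
  {"tx": 0,"ty": 0,"tz": 0,"rx": 0,"ry": 0,"rz": 0,"jaw": 0.005},
  {"tx": 0,"ty": 0,"tz": 0,"rx": 0,"ry": 0,"rz": 0,"jaw": 0.005},
], newtons=20)

```text
time: 10.12
eef_pos: [0.5139, -0.3683, 0.0261]
tcp_rot: [0.996, -0.092, 0.0, 0.0]
contact_force: [-0.6, -0.3, 4.7]
opening: 0.154
grip_force: 20.0
```

apply_moves([
  {"tx": 0,"ty": 0,"tz": -0.02,"rx": 0,"ry": 0,"rz": 0,"jaw": 0.005},
  {"tx": 0,"ty": 0,"tz": -0.05,"rx": 0,"ry": 0,"rz": 0,"jaw": 0.005},
  {"tx": 0,"ty": 0,"tz": 0,"rx": 0,"ry": 0,"rz": -9,"jaw": 0.005},
  {"tx": 0,"ty": 0,"tz": 0,"rx": 0,"ry": 0,"rz": -9,"jaw": 0.005},
  {"tx": 0.01,"ty": -0.039,"tz": 0,"rx": 0,"ry": 0,"rz": 0,"jaw": 0.005},
  {"tx": 0.01,"ty": -0.039,"tz": 0,"rx": 0,"ry": 0,"rz": 0,"jaw": 0.005},
  {"tx": 0.01,"ty": -0.039,"tz": 0,"rx": 0,"ry": 0,"rz": 0,"jaw": 0.005},
  {"tx": 0.01,"ty": -0.039,"tz": 0,"rx": 0,"ry": 0,"rz": 0,"jaw": 0.005},
  {"tx": 0.01,"ty": -0.039,"tz": 0,"rx": 0,"ry": 0,"rz": 0,"jaw": 0.005},
  {"tx": 0.01,"ty": -0.039,"tz": 0,"rx": 0,"ry": 0,"rz": 0,"jaw": 0.005},
  {"tx": 0.01,"ty": -0.039,"tz": 0,"rx": 0,"ry": 0,"rz": 0,"jaw": 0.005},
  {"tx": 0.003,"ty": -0.039,"tz": 0,"rx": 0,"ry": 0,"rz": 0,"jaw": 0.005},
])

```text
time: 11.62
eef_pos: [0.5459, -0.048, 0.0958]
tcp_rot: [0.998, 0.065, 0.0, -0.0]
contact_force: [0.0, 0.4, -0.9]
opening: 0.153
grip_force: 20.0
```

```bash
cat > tgt.py <<'E'
from h import *
from scipy.spatial.transform import Rotation as R
def go(P,yaw=None):
    o=bot.observe();m=R.from_quat(o['tcp_rot']).as_matrix()
    print('pos',o['eef_pos'].round(4),'psi',np.degrees(np.arctan2(m[1,0],m[0,0])).round(2),'d',(m.T@(np.array(P)-o['eef_pos'])).round(4))
E
python3 - <<'E'
from tgt import *
go([.5455,-.0479,.047])
s=bot.grab_frame("side")[:,:,::-1];cv2.imwrite('pics/side3.png',s)
cv2.imwrite('pics/c5.png',cv2.resize(s[120:250,260:370],None,fx=4.5,fy=4.5,interpolation=cv2.INTER_CUBIC))
E
```

```text
pos [ 0.5459 -0.048   0.0958] psi 7.47 d [-0.0004 -0.0002  0.0488]
```

View pics/c5.png

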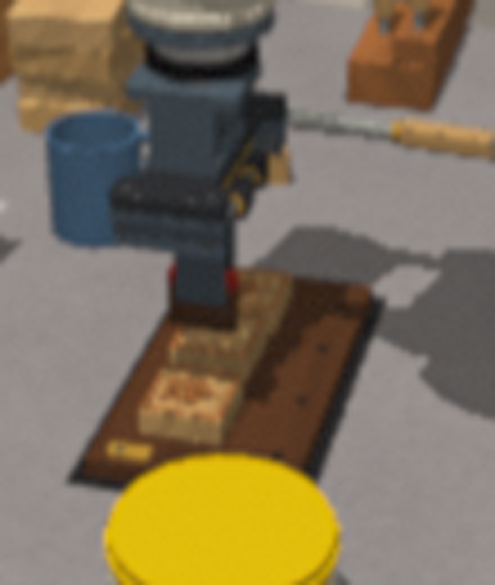

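The spacer hangs above the leaf-side gap at crop (205,310), aligned with the row. Lowering carefully.

apply_moves([
  {"tx": 0,"ty": 0,"tz": 0.02,"rx": 0,"ry": 0,"rz": 0,"jaw": 0.005},
  {"tx": 0,"ty": 0,"tz": 0.01,"rx": 0,"ry": 0,"rz": 0,"jaw": 0.005},
  {"tx": 0,"ty": 0,"tz": 0.003,"rx": 0,"ry": 0,"rz": 0,"jaw": 0.005},
  {"tx": 0,"ty": 0,"tz": 0.002,"rx": 0,"ry": 0,"rz": 0,"jaw": 0.005},
  {"tx": 0,"ty": 0,"tz": 0,"rx": 0,"ry": 0,"rz": 0,"jaw": 0.005},
])

```text
time: 12.3
eef_pos: [0.5458, -0.0496, 0.0611]
tcp_rot: [0.998, 0.065, 0.0, 0.0]
contact_force: [-0.5, -0.3, -1.2]
opening: 0.151
grip_force: 20.0
```

apply_moves([
  {"tx": 0,"ty": 0,"tz": 0.003,"rx": 0,"ry": 0,"rz": 0,"jaw": 0.005},
  {"tx": 0,"ty": 0,"tz": 0,"rx": 0,"ry": 0,"rz": 0,"jaw": 0.005},
])

```text
time: 12.55
eef_pos: [0.5456, -0.0494, 0.0579]
tcp_rot: [0.998, 0.065, -0.0, -0.0]
contact_force: [-1.1, 0.9, 0.3]
opening: 0.155
grip_force: 20.0
```

apply_moves([
  {"tx": 0,"ty": -0.001,"tz": 0.004,"rx": 0,"ry": 0,"rz": 0,"jaw": 0.005},
  {"tx": 0,"ty": 0,"tz": 0.004,"rx": 0,"ry": 0,"rz": 0,"jaw": 0.005},
  {"tx": 0,"ty": 0,"tz": 0.003,"rx": 0,"ry": 0,"rz": 0,"jaw": 0.005},
  {"tx": 0,"ty": 0,"tz": 0,"rx": 0,"ry": 0,"rz": 0,"jaw": 0.005},
])

```text
time: 13.05
eef_pos: [0.5453, -0.0483, 0.0466]
tcp_rot: [0.998, 0.065, -0.0, -0.0]
contact_force: [0.4, 0.8, -0.1]
opening: 0.152
grip_force: 20.0
```

apply_moves([
  {"tx": 0,"ty": 0,"tz": 0.0015,"rx": 0,"ry": 0,"rz": 0,"jaw": 0.005},
  {"tx": 0,"ty": 0,"tz": 0.001,"rx": 0,"ry": 0,"rz": 0,"jaw": 0.005},
  {"tx": 0,"ty": 0,"tz": 0,"rx": 0,"ry": 0,"rz": 0,"jaw": 0.005},
])

```text
time: 13.42
eef_pos: [0.5455, -0.0484, 0.0444]
tcp_rot: [0.998, 0.065, -0.0, -0.0]
contact_force: [-0.2, 1.3, -0.2]
opening: 0.153
grip_force: 20.0
```

apply_moves([
  {"tx": 0,"ty": 0,"tz": 0.0005,"rx": 0,"ry": 0,"rz": 0,"jaw": 0.005},
  {"tx": 0,"ty": 0,"tz": 0.0003,"rx": 0,"ry": 0,"rz": 0,"jaw": 0.005},
  {"tx": 0,"ty": 0,"tz": 0,"rx": 0,"ry": 0,"rz": 0,"jaw": 0.005},
])

```text
time: 13.8
eef_pos: [0.5456, -0.0484, 0.0441]
tcp_rot: [0.998, 0.065, 0.0, 0.0]
contact_force: [-2.5, 0.6, 9.8]
opening: 0.151
grip_force: 20.0
```

apply_moves([
  {"tx": 0,"ty": 0,"tz": -0.0003,"rx": 0,"ry": 0,"rz": 0,"jaw": 0.018},
  {"tx": 0,"ty": 0,"tz": 0,"rx": 0,"ry": 0,"rz": 0,"jaw": 0.03},
  {"tx": 0,"ty": 0,"tz": 0,"rx": 0,"ry": 0,"rz": 0,"jaw": 0.035},
  {"tx": 0,"ty": 0,"tz": 0,"rx": 0,"ry": 0,"rz": 0,"jaw": 0.035},
  {"tx": 0,"ty": 0,"tz": -0.02,"rx": 0,"ry": 0,"rz": 0,"jaw": 0.035},
  {"tx": 0,"ty": 0,"tz": -0.05,"rx": 0,"ry": 0,"rz": 0,"jaw": 0.035},
  {"tx": 0,"ty": 0.05,"tz": -0.02,"rx": 0,"ry": 0,"rz": 0,"jaw": 0.05},
  {"tx": 0,"ty": 0.05,"tz": 0,"rx": 0,"ry": 0,"rz": 0,"jaw": 0.08},
  {"tx": 0,"ty": 0.05,"tz": 0,"rx": 0,"ry": 0,"rz": 0,"jaw": 0.08},
  {"tx": 0,"ty": 0.05,"tz": 0,"rx": 0,"ry": 0,"rz": 0,"jaw": 0.08},
  {"tx": 0,"ty": 0.05,"tz": 0,"rx": 0,"ry": 0,"rz": 0,"jaw": 0.08},
])

```text
time: 15.18
eef_pos: [0.578, -0.2979, 0.1339]
tcp_rot: [0.998, 0.065, -0.0, -0.0]
contact_force: [1.1, 0.8, 0.3]
opening: 0.868
grip_force: 0.0
```

apply_moves([
  {"tx": 0,"ty": 0,"tz": 0,"rx": 0,"ry": 0,"rz": -10,"jaw": 0.08},
  {"tx": 0,"ty": 0,"tz": 0,"rx": 0,"ry": 0,"rz": -10,"jaw": 0.08},
  {"tx": 0,"ty": 0,"tz": 0,"rx": 0,"ry": 0,"rz": -10,"jaw": 0.08},
  {"tx": 0,"ty": 0,"tz": 0,"rx": 0,"ry": 0,"rz": -10,"jaw": 0.08},
  {"tx": 0,"ty": 0,"tz": 0,"rx": 0,"ry": 0,"rz": -10,"jaw": 0.08},
  {"tx": 0,"ty": 0,"tz": 0,"rx": 0,"ry": 0,"rz": -10,"jaw": 0.08},
  {"tx": 0,"ty": 0,"tz": 0,"rx": 0,"ry": 0,"rz": -10,"jaw": 0.08},
  {"tx": 0,"ty": 0,"tz": 0,"rx": 0,"ry": 0,"rz": -10,"jaw": 0.08},
  {"tx": 0,"ty": 0,"tz": 0,"rx": 0,"ry": 0,"rz": -10,"jaw": 0.08},
])

```text
time: 16.3
eef_pos: [0.5779, -0.2962, 0.1337]
tcp_rot: [0.657, 0.754, -0.0, -0.0]
contact_force: [-0.6, 0.7, 0.6]
opening: 0.874
grip_force: 0.0
```

```bash
python3 - <<'E'
from tgt import *
from meas import *
t=bot.grab_frame("top")[:,:,::-1];s=bot.grab_frame("side")[:,:,::-1]
cv2.imwrite('pics/top4.png',t);cv2.imwrite('pics/side4.png',s)
cv2.imwrite('pics/c6.png',np.vstack([cv2.resize(t[152:227,274:388],(684,450),interpolation=cv2.INTER_CUBIC)[:330],cv2.resize(s[160:220,270:384],(513,270),interpolation=cv2.INTER_CUBIC)[:, :513].copy() if 0 else cv2.resize(s[168:213,270:384],(684,270),interpolation=cv2.INTER_CUBIC)]))
roi=(284,160,84,46);I=up(t,roi)
M=(I[:,:,2]>150)&(I[:,:,2]-I[:,:,0]>30)&(I[:,:,2]-I[:,:,1]<75)
for c in cons(M,roi,3000): print("tile",world_rect(c,.038))
D=I[:,:,2]-I[:,:,1]
for c in cons(D>85,roi,300): print("red",world_rect(c,.063))
go([.5526,-.0876,.021])
E
```

```text
tile ((559.3783569335938, -154.23422241210938), (55.43706130981445, 56.77599334716797), 6.764070510864258)
tile ((567.8705444335938, -96.91717529296875), (28.553159713745117, 34.709110260009766), 5.031891345977783)
pos [ 0.5779 -0.2962  0.1338] psi 97.63 d [0.2101 0.0026 0.1128]
```

View pics/c6.png

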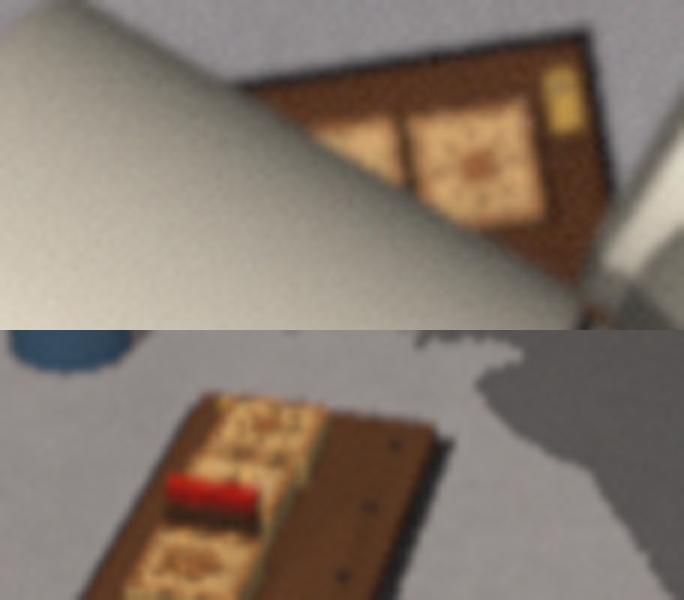

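The spacer stands upright in the gap at crop (210,500), between the leaf and the middle tile. Now the middle tile: move over it and descend.

apply_moves([
  {"tx": 0.042,"ty": 0.0005,"tz": 0,"rx": 0,"ry": 0,"rz": 0,"jaw": 0.08},
  {"tx": 0.042,"ty": 0.0005,"tz": 0,"rx": 0,"ry": 0,"rz": 0,"jaw": 0.08},
  {"tx": 0.042,"ty": 0.0005,"tz": 0,"rx": 0,"ry": 0,"rz": 0,"jaw": 0.08},
  {"tx": 0.042,"ty": 0.0005,"tz": 0,"rx": 0,"ry": 0,"rz": 0,"jaw": 0.08},
  {"tx": 0.042,"ty": 0.0005,"tz": 0,"rx": 0,"ry": 0,"rz": 0,"jaw": 0.08},
  {"tx": 0,"ty": 0,"tz": 0.04,"rx": 0,"ry": 0,"rz": 0,"jaw": 0.08},
  {"tx": 0,"ty": 0,"tz": 0.04,"rx": 0,"ry": 0,"rz": 0,"jaw": 0.08},
  {"tx": 0,"ty": 0,"tz": 0.024,"rx": 0,"ry": 0,"rz": 0,"jaw": 0.08},
  {"tx": 0,"ty": 0,"tz": 0.008,"rx": 0,"ry": 0,"rz": 0,"jaw": 0.08},
  {"tx": 0,"ty": 0,"tz": 0,"rx": 0,"ry": 0,"rz": 0,"jaw": 0.08},
])

```text
time: 17.65
eef_pos: [0.5533, -0.0877, 0.022]
tcp_rot: [0.66, 0.751, -0.0, -0.0]
contact_force: [-0.4, -0.5, 0.4]
opening: 0.873
grip_force: 0.0
```

apply_moves([
  {"tx": 0,"ty": 0,"tz": 0,"rx": 0,"ry": 0,"rz": 0,"jaw": 0.066},
  {"tx": 0,"ty": 0,"tz": 0,"rx": 0,"ry": 0,"rz": 0,"jaw": 0.062},
  {"tx": 0,"ty": 0,"tz": 0,"rx": 0,"ry": 0,"rz": 0,"jaw": 0.05},
  {"tx": 0,"ty": 0,"tz": 0,"rx": 0,"ry": 0,"rz": 0,"jaw": 0.05},
  {"tx": 0,"ty": 0,"tz": 0,"rx": 0,"ry": 0,"rz": 0,"jaw": 0.05},
], newtons=20)

```text
time: 18.27
eef_pos: [0.5536, -0.0878, 0.0226]
tcp_rot: [0.66, 0.752, 0.0, 0.001]
contact_force: [-0.2, -0.2, 6.9]
opening: 0.661
grip_force: 19.9
```

apply_moves([
  {"tx": 0.001,"ty": -0.0008,"tz": 0,"rx": 0,"ry": 0,"rz": 0,"jaw": 0.05},
  {"tx": 0.001,"ty": -0.0008,"tz": 0,"rx": 0,"ry": 0,"rz": 0,"jaw": 0.05},
  {"tx": 0.001,"ty": -0.0008,"tz": 0,"rx": 0,"ry": 0,"rz": 0,"jaw": 0.05},
  {"tx": 0.001,"ty": -0.0008,"tz": 0,"rx": 0,"ry": 0,"rz": 0,"jaw": 0.05},
  {"tx": 0.001,"ty": 0,"tz": 0,"rx": 0,"ry": 0,"rz": 0,"jaw": 0.05},
  {"tx": 0.001,"ty": 0,"tz": 0,"rx": 0,"ry": 0,"rz": 0,"jaw": 0.05},
  {"tx": 0,"ty": 0,"tz": 0,"rx": 0,"ry": 0,"rz": 0,"jaw": 0.05},
])

```text
time: 19.15
eef_pos: [0.5501, -0.0826, 0.0226]
tcp_rot: [0.66, 0.752, 0.0, 0.001]
contact_force: [1.2, -3.2, 7.1]
opening: 0.661
grip_force: 19.9
```

apply_moves([
  {"tx": 0.0007,"ty": 0,"tz": 0,"rx": 0,"ry": 0,"rz": 0,"jaw": 0.05},
  {"tx": 0,"ty": 0,"tz": 0,"rx": 0,"ry": 0,"rz": 0,"jaw": 0.05},
])

```text
time: 19.4
eef_pos: [0.55, -0.082, 0.0226]
tcp_rot: [0.66, 0.752, 0.0, 0.001]
contact_force: [0.7, -3.7, 7.6]
opening: 0.659
grip_force: 19.9
```

apply_moves([
  {"tx": 0.0007,"ty": 0,"tz": 0,"rx": 0,"ry": 0,"rz": 0,"jaw": 0.05},
  {"tx": 0,"ty": 0,"tz": 0,"rx": 0,"ry": 0,"rz": 0,"jaw": 0.05},
], newtons=35)

```text
time: 19.65
eef_pos: [0.55, -0.0815, 0.0226]
tcp_rot: [0.66, 0.752, 0.0, 0.001]
contact_force: [0.7, -6.9, 6.9]
opening: 0.659
grip_force: 34.9
```

apply_moves([
  {"tx": 0.0005,"ty": 0,"tz": 0,"rx": 0,"ry": 0,"rz": 0,"jaw": 0.05},
  {"tx": 0,"ty": 0,"tz": 0,"rx": 0,"ry": 0,"rz": 0,"jaw": 0.05},
])

```text
time: 19.9
eef_pos: [0.55, -0.0815, 0.0226]
tcp_rot: [0.659, 0.752, 0.0, 0.001]
contact_force: [0.4, -10.6, 6.0]
opening: 0.651
grip_force: 34.9
```

apply_moves([
  {"tx": -0.0005,"ty": 0,"tz": 0,"rx": 0,"ry": 0,"rz": 0,"jaw": 0.066},
  {"tx": 0,"ty": 0,"tz": 0,"rx": 0,"ry": 0,"rz": 0,"jaw": 0.08},
  {"tx": 0,"ty": 0,"tz": -0.03,"rx": 0,"ry": 0,"rz": 0,"jaw": 0.08},
  {"tx": 0,"ty": 0,"tz": -0.06,"rx": 0,"ry": 0,"rz": 0,"jaw": 0.08},
])

```text
time: 20.4
eef_pos: [0.5475, -0.0802, 0.1112]
tcp_rot: [0.66, 0.752, -0.001, -0.002]
contact_force: [2.2, -0.7, -0.6]
opening: 0.876
grip_force: 0.0
```

apply_moves([
  {"tx": -0.039,"ty": -0.025,"tz": 0,"rx": 0,"ry": 0,"rz": 0,"jaw": 0.08},
  {"tx": -0.039,"ty": -0.025,"tz": 0,"rx": 0,"ry": 0,"rz": 0,"jaw": 0.08},
  {"tx": -0.039,"ty": -0.025,"tz": 0,"rx": 0,"ry": 0,"rz": 0,"jaw": 0.08},
  {"tx": -0.039,"ty": -0.025,"tz": 0,"rx": 0,"ry": 0,"rz": 0,"jaw": 0.08},
  {"tx": -0.039,"ty": -0.025,"tz": 0,"rx": 0,"ry": 0,"rz": 0,"jaw": 0.08},
  {"tx": -0.039,"ty": -0.025,"tz": 0,"rx": 0,"ry": 0,"rz": 0,"jaw": 0.08},
  {"tx": -0.039,"ty": -0.025,"tz": 0,"rx": 0,"ry": 0,"rz": 0,"jaw": 0.08},
  {"tx": -0.039,"ty": -0.025,"tz": 0,"rx": 0,"ry": 0,"rz": 0,"jaw": 0.08},
  {"tx": -0.039,"ty": -0.025,"tz": 0,"rx": 0,"ry": 0,"rz": 0,"jaw": 0.08},
  {"tx": -0.039,"ty": -0.025,"tz": 0,"rx": 0,"ry": 0,"rz": 0,"jaw": 0.08},
])

```text
time: 21.65
eef_pos: [0.351, -0.5009, 0.1118]
tcp_rot: [0.66, 0.752, 0.0, -0.0]
contact_force: [-0.1, 0.2, 0.5]
opening: 0.879
grip_force: 0.0
```

```bash
python3 - <<'E'
from tgt import *
from meas import *
t=bot.grab_frame("top")[:,:,::-1];cv2.imwrite('pics/top5.png',t)
cv2.imwrite('pics/c7.png',cv2.resize(t[152:227,274:388],(798,525),interpolation=cv2.INTER_CUBIC))
roi=(284,160,84,46);I=up(t,roi)
M=(I[:,:,2]>150)&(I[:,:,2]-I[:,:,0]>30)&(I[:,:,2]-I[:,:,1]<75)
for c in cons(M,roi,3000): print("tile",world_rect(c,.038))
D=I[:,:,2]-I[:,:,1]
for c in cons(D>85,roi,300): print("red",world_rect(c,.063))
go([.55,-.0815,.022])
E
```

```text
tile ((539.3804931640625, -8.967533111572266), (57.415767669677734, 60.55949020385742), 7.699305057525635)
tile ((559.0479736328125, -154.13197326660156), (57.07387161254883, 58.220802307128906), 7.325122833251953)
tile ((549.9567260742188, -84.6640853881836), (57.088104248046875, 50.90645217895508), 6.802043437957764)
red ((545.1239013671875, -44.962364196777344), (51.70507049560547, 14.818991661071777), 7.4172844886779785)
pos [ 0.349  -0.5062  0.112 ] psi 97.36 d [0.3957 0.2537 0.0889]
```

View pics/c7.png

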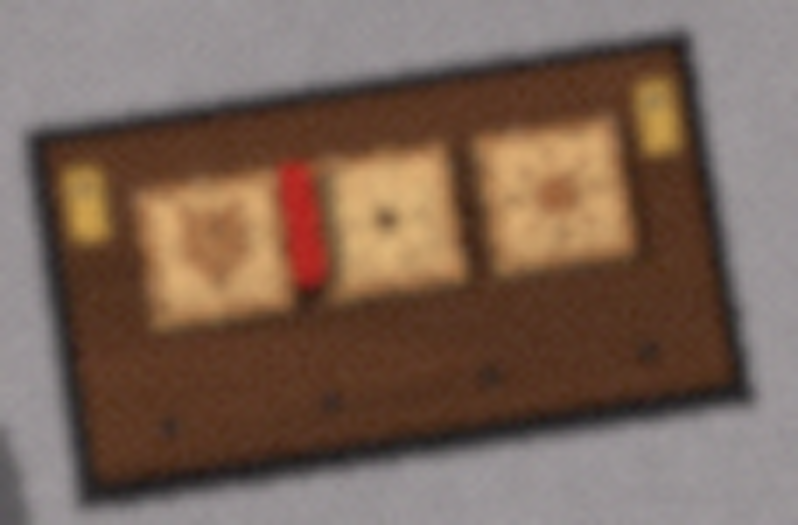

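The tile is tight against the spacer at crop (395,222), with the spacer at (303,228). It measures in line with its neighbours to about 0.3 mm. I'll return, re-grip and press.

apply_moves([
  {"tx": 0.039,"ty": 0.025,"tz": 0,"rx": 0,"ry": 0,"rz": 0,"jaw": 0.08},
  {"tx": 0.039,"ty": 0.025,"tz": 0,"rx": 0,"ry": 0,"rz": 0,"jaw": 0.08},
  {"tx": 0.039,"ty": 0.025,"tz": 0,"rx": 0,"ry": 0,"rz": 0,"jaw": 0.08},
  {"tx": 0.039,"ty": 0.025,"tz": 0,"rx": 0,"ry": 0,"rz": 0,"jaw": 0.08},
  {"tx": 0.039,"ty": 0.025,"tz": 0,"rx": 0,"ry": 0,"rz": 0,"jaw": 0.08},
  {"tx": 0.039,"ty": 0.025,"tz": 0,"rx": 0,"ry": 0,"rz": 0,"jaw": 0.08},
  {"tx": 0.039,"ty": 0.025,"tz": 0,"rx": 0,"ry": 0,"rz": 0,"jaw": 0.08},
  {"tx": 0.039,"ty": 0.025,"tz": 0,"rx": 0,"ry": 0,"rz": 0,"jaw": 0.08},
  {"tx": 0.039,"ty": 0.025,"tz": 0,"rx": 0,"ry": 0,"rz": 0,"jaw": 0.08},
  {"tx": 0.039,"ty": 0.025,"tz": 0,"rx": 0,"ry": 0,"rz": 0,"jaw": 0.08},
  {"tx": 0,"ty": 0,"tz": 0,"rx": 0,"ry": 0,"rz": 0,"jaw": 0.08},
  {"tx": 0,"ty": 0,"tz": 0,"rx": 0,"ry": 0,"rz": 0,"jaw": 0.08},
])

```text
time: 23.2
eef_pos: [0.5487, -0.0807, 0.1118]
tcp_rot: [0.659, 0.752, -0.0, -0.0]
contact_force: [0.6, -0.4, 0.4]
opening: 0.881
grip_force: 0.0
```

```bash
python3 - <<'E'
from tgt import *
for _ in range(3): go([.55,-.0815,.0224])
E
```

```text
pos [ 0.5487 -0.0807  0.1118] psi 97.5 d [-0.0009  0.0012  0.0894]
pos [ 0.5487 -0.0807  0.1118] psi 97.5 d [-0.0009  0.0012  0.0894]
pos [ 0.5487 -0.0807  0.1118] psi 97.5 d [-0.0009  0.0012  0.0894]
```

apply_moves([
  {"tx": -0.001,"ty": 0.001,"tz": 0.03,"rx": 0,"ry": 0,"rz": 0,"jaw": 0.08},
  {"tx": 0,"ty": 0,"tz": 0.03,"rx": 0,"ry": 0,"rz": 0,"jaw": 0.08},
  {"tx": 0,"ty": 0,"tz": 0.02,"rx": 0,"ry": 0,"rz": 0,"jaw": 0.08},
  {"tx": 0,"ty": 0,"tz": 0.009,"rx": 0,"ry": 0,"rz": 0,"jaw": 0.08},
  {"tx": 0,"ty": 0,"tz": 0,"rx": 0,"ry": 0,"rz": 0,"jaw": 0.08},
  {"tx": 0,"ty": 0,"tz": 0,"rx": 0,"ry": 0,"rz": 0,"jaw": 0.066},
  {"tx": 0,"ty": 0,"tz": 0,"rx": 0,"ry": 0,"rz": 0,"jaw": 0.062},
  {"tx": 0,"ty": 0,"tz": 0,"rx": 0,"ry": 0,"rz": 0,"jaw": 0.05},
  {"tx": 0,"ty": 0,"tz": 0,"rx": 0,"ry": 0,"rz": 0,"jaw": 0.05},
  {"tx": 0,"ty": 0,"tz": 0,"rx": 0,"ry": 0,"rz": 0,"jaw": 0.05},
], newtons=35)

```text
time: 24.45
eef_pos: [0.5505, -0.0817, 0.0235]
tcp_rot: [0.66, 0.752, 0.0, 0.0]
contact_force: [-0.7, -0.1, 8.2]
opening: 0.655
grip_force: 35.0
```

apply_moves([
  {"tx": 0.0008,"ty": 0,"tz": 0,"rx": 0,"ry": 0,"rz": 0,"jaw": 0.05},
  {"tx": 0,"ty": 0,"tz": 0,"rx": 0,"ry": 0,"rz": 0,"jaw": 0.05},
])

```text
time: 24.7
eef_pos: [0.5506, -0.0816, 0.0235]
tcp_rot: [0.659, 0.752, -0.0, 0.001]
contact_force: [-1.0, -7.2, 5.5]
opening: 0.658
grip_force: 35.0
```

apply_moves([
  {"tx": 0,"ty": -0.0007,"tz": 0,"rx": 0,"ry": 0,"rz": 0,"jaw": 0.05},
  {"tx": 0.0006,"ty": 0,"tz": 0,"rx": 0,"ry": 0,"rz": 0,"jaw": 0.05},
  {"tx": 0,"ty": 0,"tz": 0,"rx": 0,"ry": 0,"rz": 0,"jaw": 0.05},
  {"tx": 0,"ty": 0,"tz": 0,"rx": 0,"ry": 0,"rz": 0,"jaw": 0.05},
])

```text
time: 25.2
eef_pos: [0.5506, -0.0816, 0.0236]
tcp_rot: [0.659, 0.752, 0.0, 0.002]
contact_force: [2.4, -11.4, 2.5]
opening: 0.654
grip_force: 35.0
```

```bash
python3 -c "
from station import bot
o=bot.observe();print(o['eef_pos'],o['contact_force'],o['grip_force']);print(bot.job_done())"
```

```text
[ 0.55058295 -0.08156335  0.02358095] [  2.39065487 -11.40278394   2.48235246] 34.9930214881897
the job is handed in; nothing more can be done
None
```

I handed the job in at 25 s: the lid is pressed home, the spacer stands in the leaf-side gap, and the gripper is holding the tile against it with about 12 N; one press on the lid reached 61 N through the fingertips, and I estimate the tile is within about 1 mm of its neighbours' line.

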